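# Press the stiff box panel shut with the ratchet clamp, then free the clamp

## Task

Squeeze the stiff front panel of the clear display box shut with the ratchet bar clamp: pump the clamp's trigger until the panel is fully home and, with the trigger let go, the ratchet by itself holds the panel firmly. Stop as soon as the trigger goes hard (a push of about 20 N), because squeezing harder cracks the acrylic. Then press the round release button and keep it down until the jaw has run all the way back, leaving the panel shut; work only with the trigger and the button, do not push the jaw or panel by hand, and leave the cups and plate alone.

Things in the scene. Friction and masses are not known exactly. Their poses are not given: they have to be found in the camera images.
- clamp_board: fixed pale wooden board, 235 x 450 x 18 mm, carrying a ratchet bar clamp on its side and a clear box. Origin on the counter under the clamp head (grey, 45 x 80 mm, top 78 mm up). z up; y along the clamp's bar: jaw and panel advance to +y; x from the robot's side to the box. Bar at x = 0, 42 to 62 mm up; its tail leaves the head to +y (from y = 100 mm, to 175 advanced)
- box: clear acrylic box fixed on the board, 200 mm wide, 124 mm high; origin and axes are the board's: it fills x 42 to 186 mm, y -245 to -45 mm, its top 142 mm over the counter. The clamp's black fixed handle is at x -145 to -20, y 30 to 54 mm, its top 67 mm up
- trigger_press (a point): point to push on the black trigger paddle: on its -y face, 95 mm from its upright pivot (board x -20, y -10 mm), 50 mm over the counter. Paddle 118 x 14 x 36 mm, 32 to 68 mm up, sticks out to -x, leans 0.25 rad to -y at rest, free space at its -y side. Push it straight to board +y: 47 mm of travel, then a hard stop that feels like a clamped panel: end strokes 2 to 4 mm short
- trigger (a joint): 0 at rest to 0.5 rad at its stop; springs back (1.5 to 3 N at the press point). A full stroke gives three 5 mm notches (at about 0.18, 0.31 and 0.44 rad). Push needed: 3 to 6 N while the jaw runs free, 6 to 10 N shoving the panel; once it is home, pushes of 12, 16 and 20 N put about 18, 25 and 33 N on it (friction can add to what is felt). Let go, the jaw drops back to the last notch passed
- release_top (a point): centre of the top of the round steel release button, 22 mm across, standing 14 mm proud of the clamp head's top (92 mm over the counter)
- release (a joint): how far the release is pressed down, 0 to 0.006 m; its spring takes 1 N to start and about 7 N fully down. Half-way it can kick by some 15 N as the loaded ratchet slips a notch: press on to the bottom. It frees the ratchet from about 0.0045 m on; let up, the ratchet catches again
- jaw (a joint): how far the moving jaw and its bar have advanced along +y, 0 (fully back) to 0.085 m. Its pad meets the panel's bumper when jaw + panel = 0.049 to 0.061 m: the bumper is screwed out by a different amount each time, so the notch that clamps is found by feel. Notches every 0.005 m. A weak spring (3 to 5 N) pulls it right back in about a second while the release is held down
- jaw_arm: grey arm of the moving jaw at the bar's -y end, 82 x 18 x 36 mm, with a rubber pad that squeezes 1 mm per 3.5 N (17.5 N a notch). The arm's origin coincides with the board's when the jaw is at 0; the pad's face is then at y = -315 mm
- panel (a joint): how far the sliding front panel stands open along -y: 0 = fully home against the aluminium end post, up to 0.055 m. Stiff: takes about 6 N to slide and stays where it is left
- sheet: the clear sliding panel, 192 x 110 x 5 mm, with an aluminium strip on its -y edge and on that a round steel screw bumper, 20 mm across, on which the jaw's pad bears; it breaks if squeezed by more than 38 N. Its origin coincides with the board's when the panel is home, its strip then ending at y = -250 mm
- loose_cup_center (a point): middle of a blue stacking cup, 68 mm across the rim and 55 mm high, standing on the counter to the -y side of the trigger: leave alone
- cup_stack_center (a point): middle of a stack of blue cups inside the clear box, 56 mm across and 102 mm high: leave alone
- plate_center (a point): middle of a white plate, 90 mm across, inside the clear box: leave alone

How it is judged:
On the way, in this order (a step that is already met when the one before it is completed fails the run):
1. the trigger is pumped (value of joint trigger above 0.25 rad), for 0.05 s.
2. the panel is home and the ratchet holds it firmly with the trigger let go (value of joint panel below 0.002 m and contact force between jaw_arm and sheet above 4 N and value of joint trigger below 0.06 rad), for 0.2 s.
3. the release is pressed and the jaw runs right back (value of joint release above 0.003 m and value of joint jaw below 0.004 m), for 0.05 s.
At the end, for the whole second after the job is handed in: panel shut to within 2 mm, moving jaw fully back to within 4 mm, trigger (under 0.06 rad) and release (under 1.5 mm) sprung back, the loose cup within 15 mm of its place (value of joint panel below 0.002 m and value of joint jaw below 0.004 m and value of joint release below 0.0015 m and value of joint trigger below 0.06 rad and distance of loose_cup_center from where it was at the start of the episode below 0.015 m); the robot touches nothing.
It fails at once if the panel is squeezed by more than 38 N (contact force between jaw_arm and sheet above 38 N).
It fails at once if the robot pushes the jaw (contact force between any of the fingers, the arm and jaw_arm above 1.5 N).
It fails at once if the robot pushes the panel (contact force between any of the fingers, the arm and sheet above 1.5 N).
It fails at once if the cups or the plate are disturbed (distance of any of loose_cup_center, cup_stack_center, plate_center from where it was at the start of the episode above 0.015 m).
It also fails if it takes over 58 s, if anything falls off the work surface, if the arm or the gripper's body presses on something with over 40 N, if the wrist force passes 120 N, or if a joint passes its speed limit or range.

## Robot

A 7-joint arm with a two-finger parallel gripper is mounted at the origin on the work surface. World frame = base frame: x ahead of the robot, y to its left, z up, the work surface at z = 0. Lengths are in m, angles in rad, forces in N, time in s.
With the tool pointing down it reaches from about 0.4 to 0.875 m from the base axis. Payload 19.3 kg.
Tool frame: the origin (TCP) lies at the very end of the fingers, on their centre line; the grasp point (between the pads) lies robot.grasp_offset behind it (robot.grasp_offset is the distance from the TCP to the grasp point, in m); z points along the fingers, y is the line along which they close (so a half turn about z gives the same grasp; the last joint's range is limited). The gripper opens to 85 mm and grips with 20 to 120 N. Pads are 22 mm wide; open, the fingers measure 114 mm over their backs; the gripper's body (76 mm by 85 mm) begins 54 mm behind the grasp point. The pads swing forward as they close: fully open they stand 13 mm farther back than shut.
Start: joints at [-1.382, 0.521, -0.036, 1.599, 0.021, 1.021, -0.113], TCP at [0.16, 0.604, 0.231] pointing down, gripper open.
Joint ranges: [-2.91, 2.91], [-0.3, 2.13], [-1.5, 1.42], [0.17, 2.43], [-1.26, 4.41], [0.16, 1.93], [-2.52, 2.52]. Speed limits (rad/s): [1.89, 1.89, 2.39, 2.39, 3.01, 3.01, 3.01].

## Interface

Orientations are given as a unit quaternion [w, x, y, z].
In Python, from station import robot, imaging, ticket gives the robot as it stands.
- The arm moves only by the shell command python3 -m handwheel 'ROWS' [OPENING]. ROWS is JSON, a list that holds one entry, the list of rows, each a list of 4 numbers: the shift along the tool's x, y, z in m, then the turn about the tool's z in rad. In form: [[[tx, ty, tz, yaw], ...]]. A call has exactly 5 rows; each row is the pose to reach, as a shift and turn from the pose commanded when the call began, along the tool's axes at that moment; what a row does not reach only later rows make up. A row lasts 1/10 s, in which the tool goes at most 50 mm and 8.59 degrees, less where a joint would pass 70% of its speed; a pose out of reach is approached as far as the arm can. A call with a gripper value outside its range is refused whole. OPENING is the closure in counts, from 0 (fully open) to 255 (shut), set as the call begins (- or left out, the last holds). The fingers move at their own pace and stop on an object; the grip force is fixed at half the most. Time passes only in rows, so rows that repeat a pose let the fingers close, or fill a call up. It gives the time, the measured TCP pose, the force, the opening and the grip force at its end, in the units of the state.
- robot.state(): the state, without advancing time (a new reading comes with each control period).
- imaging.snapshot(name): name is "scene" or "top"; returns the picture (384x512x3 uint8, red, green, blue); there is no depth.
- imaging.camera_model(name): a dict with "camera_matrix" (3x3 intrinsics, pixels), "cam_to_world" (4x4, takes a point from camera to world coordinates). Camera axes: x right, y down, z forward; pixel columns grow to the right and rows downward; lengths in m; the calibration is good to about 2 mm. A picture is of the moment at which its call begins. camera_model takes no time and is no camera call.
- ticket.job_done(): hands the job in; it is judged then, once.
The state is a dict: "clock": time; "joints": joint angles; "joint_vel": joint speeds; "joint_efforts": joint torques, N m; "ee_pos": TCP position; "tool_rot": TCP orientation; "contact_force": force on the tool from outside, world axes, zero at the start; "wrist_torque": the same for the moment, N m; "width": opening from 0.0 (shut) to 1.0 (fully open); "gripper_force": force on a finger pad.
Only numpy, scipy, OpenCV 4.12 (cv2) and the standard library are available. Lean on these libraries where they do the work, as an engineer would, in place of code of your own. Each camera call takes 0.05 s, during which the arm holds its last target. There are 200 camera calls.

## Working session

There is one attempt and no reset: what is moved stays moved. The work goes in short steps, Python scripts to look and compute and a shell command to move; the robot and the scene stay as the last step left them, time stands still between calls to the robot, and variables do not carry over. Pictures are saved under pics/ and viewed, at most 10 in all, crops included, and the job is handed in when it is done.

```bash
mkdir -p pics
python3 - <<'E'
from station import robot, imaging
import cv2
for n in("scene","top"):
    im=imaging.snapshot(n); cv2.imwrite(f"pics/{n}0.png",cv2.resize(im[:,:,::-1],(800,600),interpolation=cv2.INTER_CUBIC))
    m=imaging.camera_model(n); print(m)
s=robot.state();print(s, robot.grasp_offset)
E
```

```text
{'camera_matrix': array([[387.47309202,   0.        , 257.25448129],
       [  0.        , 387.47309202, 188.1094757 ],
       [  0.        ,   0.        ,   1.        ]]), 'cam_to_world': array([[ 0.68669511,  0.52572591, -0.50205785,  0.93924564],
       [ 0.72691105, -0.50332071,  0.46719223, -0.32366628],
       [-0.00708106, -0.68577003, -0.72778385,  0.55921413],
       [ 0.        ,  0.        ,  0.        ,  1.        ]])}
{'camera_matrix': array([[360.38365117,   0.        , 254.08758221],
       [  0.        , 360.38365117, 195.68257395],
       [  0.        ,   0.        ,   1.        ]]), 'cam_to_world': array([[-0.00230303, -0.98672909,  0.16235884,  0.50052446],
       [-0.99863081,  0.01075443,  0.05119417, -0.03328477],
       [-0.05226086, -0.16201864, -0.98540284,  0.74637052],
       [ 0.        ,  0.        ,  0.        ,  1.        ]])}
{'clock': 0.1, 'joints': array([-1.38217711,  0.52193584, -0.03634052,  1.59991826,  0.02119367,
        1.02113496, -0.11284452]), 'joint_vel': array([ 5.62706914e-04, -3.69736461e-03, -1.49911551e-03,  5.50514270e-04,
        7.06330947e-05,  1.53532365e-03,  2.40939824e-04]), 'joint_efforts': array([ 3.03994340e-03, -9.28481483e+01,  1.98339008e+00, -3.70534301e+01,
        1.80657412e-02,  5.46222000e-03, -2.89159561e-05]), 'ee_pos': array([0.15990963, 0.60389001, 0.23080644]), 'tool_rot': array([-3.56720116e-05,  1.29072521e-01,  9.91635028e-01, -5.04605302e-04]), 'contact_force': array([-0.38036951, -0.02068338,  0.29973388]), 'wrist_torque': array([-0.02119991, -0.03904527, -0.03496742]), 'gripper_force': 0.0, 'width': 1.0016866342160562} 0.0187
```

View pics/scene0.png

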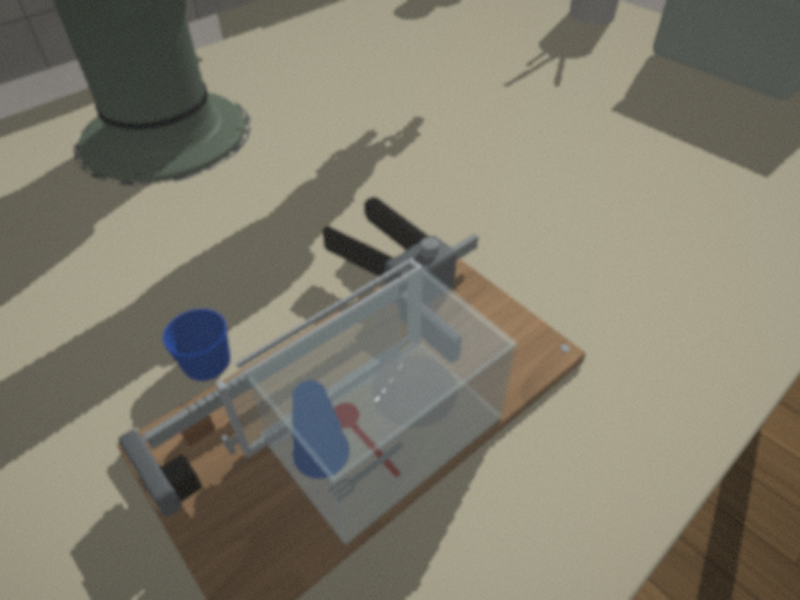

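View pics/top0.png

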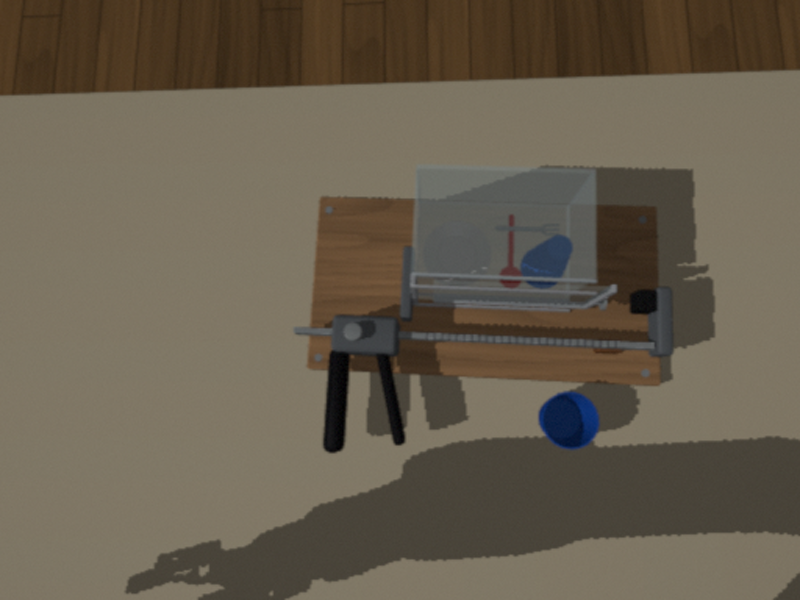

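The top view shows the button at (352,331), the head between (333,316) and (398,355), the trigger tip at (399,440), the fixed handle tip at (334,447), the bar running from (297,330) to (655,346), and the cup at (569,420). The scene view shows the button at (431,243) and the board corner at (583,354).

```bash
cat > h.py <<'E'
import numpy as np
from station import robot, imaging
def px(n,u,v,z,f=1.5625):
    m=imaging.camera_model(n);K=m["camera_matrix"];T=m["cam_to_world"]
    d=T[:3,:3]@np.linalg.solve(K,[(u+.5)/f-.5,(v+.5)/f-.5,1]);o=T[:3,3]
    return o+d*(z-o[2])/d[2]
E
python3 - <<'E'
from h import *
np.set_printoptions(precision=4,suppress=True)
for n,l,u,v,z in [("top","button",352,331,.092),("scene","button",431,243,.092),("top","trigtip",399,437,.068),("top","handletip",334,440,.067),
 ("top","tail",297,330,.062),("top","bar end",655,346,.062),("top","c1",320,197,.018),("top","c2",657,207,.018),("top","c3",660,384,.018),("top","c4",308,369,.018),
 ("scene","cornerfar",583,354,.018),("top","headTL",333,316,.078),("top","headTR",398,319,.078),("top","headBR",397,354,.078),("top","headBL",331,351,.078),("top","cup",569,420,.055),
 ("scene","trigtip",328,230,.068),("scene","handtip",372,200,.067)]:
    print(n,l,px(n,u,v,z))
E
```

```text
top button [0.5792 0.0541 0.092 ]
scene button [0.581  0.0558 0.092 ]
top trigtip [0.456  0.0003 0.068 ]
top handletip [0.4524 0.0775 0.067 ]
top tail [0.5846 0.1265 0.062 ]
top bar end [ 0.5617 -0.3049  0.062 ]
top c1 [0.7726 0.1099 0.018 ]
top c2 [ 0.7491 -0.3386  0.018 ]
top c3 [ 0.5179 -0.3249  0.018 ]
top c4 [0.5389 0.121  0.018 ]
scene cornerfar [0.7729 0.1069 0.018 ]
top headTL [0.5993 0.0793 0.078 ]
top headTR [0.5949 0.0006 0.078 ]
top headBR [0.5529 0.0019 0.078 ]
top headBL [0.557 0.081 0.078]
top cup [ 0.4751 -0.2012  0.055 ]
scene trigtip [0.4572 0.0003 0.068 ]
scene handtip [0.4491 0.0801 0.067 ]
```

```bash
python3 -m handwheel '[[[-0.02,-0.025,0,0],[-0.05,-0.06,0,0],[-0.08,-0.095,0,0],[-0.11,-0.13,0,0],[-0.14,-0.165,0,0]]]' 255
python3 -m handwheel '[[[-0.03,-0.035,0,0],[-0.06,-0.07,0,0],[-0.09,-0.105,0,0],[-0.12,-0.14,0,0],[-0.15,-0.175,0,0]]]'
python3 -m handwheel '[[[-0.035,-0.04,0,0],[-0.07,-0.08,0,0],[-0.105,-0.12,0,0],[-0.14,-0.165,0,0],[-0.18,-0.205,0,0]]]'
python3 - <<'E'
from h import *
import cv2
im=imaging.snapshot("top");cv2.imwrite("pics/t1.png",cv2.resize(im[180:330,170:370,::-1],(800,600),interpolation=cv2.INTER_CUBIC))
E
```

```text
clock: 0.6
ee_pos: [0.2535, 0.4069, 0.2311]
tool_rot: [-0.0, 0.129, 0.992, -0.0]
contact_force: [-0.0, 0.5, -0.4]
width: 0.145
gripper_force: 0.0
clock: 1.1
ee_pos: [0.3536, 0.1995, 0.2314]
tool_rot: [0.0, 0.129, 0.992, 0.0]
contact_force: [1.5, 0.0, 0.2]
width: -0.003
gripper_force: 0.0
clock: 1.6
ee_pos: [0.4639, -0.025, 0.2314]
tool_rot: [-0.0, 0.129, 0.992, 0.0]
contact_force: [1.4, 1.0, 0.3]
width: 0.001
gripper_force: 0.0
```

View pics/t1.png

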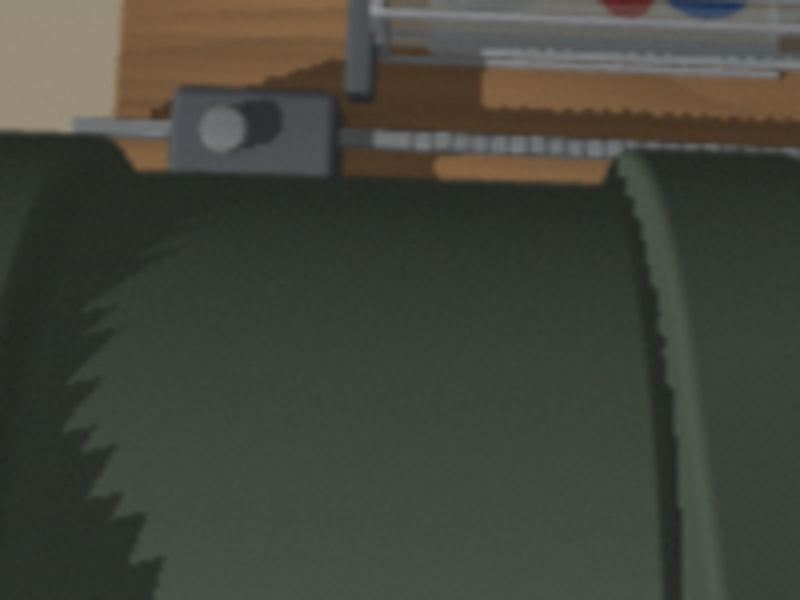

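The arm hides the trigger here. The button shows at (222,130) in the crop. I'll check the trigger tip in the earlier top picture, with the current scene view beside it.

Run:
```python
from h import *
import cv2
a=cv2.imread("pics/top0.png")[300:470,280:440]   # x2.5
b=imaging.snapshot("scene")[90:200,190:320,::-1]
cv2.imwrite("pics/t2.png",np.hstack([cv2.resize(a,(400,425),interpolation=cv2.INTER_CUBIC),cv2.resize(cv2.resize(b,(390,330),interpolation=cv2.INTER_CUBIC),(400,425))]))
```

```text
(no output)
```

View pics/t2.png

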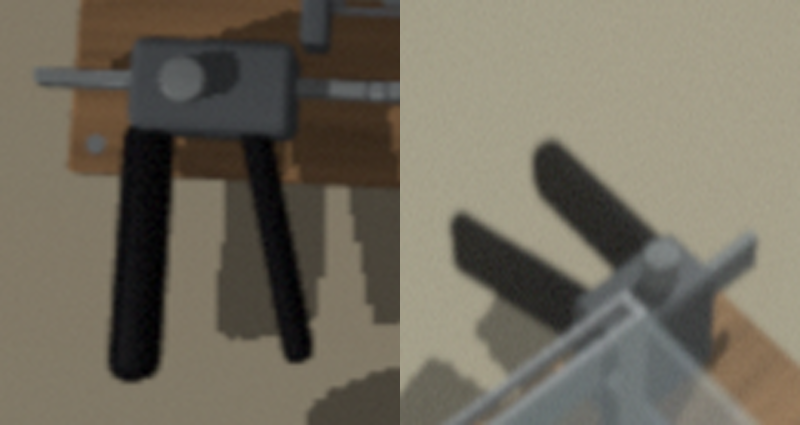

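The trigger tip is at (399,445) and the handle tip at (334,453) in the top picture. Both agree with the board origin at about (0.5785, 0.028), yaw -0.052. Descending on the -y side of the trigger.

```bash
python3 -m handwheel '[[[-0.015,-0.018,0.02,0],[-0.015,-0.018,0.06,0],[-0.015,-0.018,0.1,0],[-0.015,-0.018,0.15,0],[-0.015,-0.018,0.19,0]]]'
python3 -m handwheel '[[[0.0005,0.003,0,0],[0.001,0.006,0,0],[0.002,0.009,0,0],[0.0025,0.012,0,0],[0.003,0.015,0,0]]]'
python3 - <<'E'
from h import *
import cv2
b=imaging.snapshot("scene")[60:240,150:390,::-1]
cv2.imwrite("pics/s3.png",cv2.resize(b,(800,600),interpolation=cv2.INTER_CUBIC))
E
```

```text
clock: 2.2
ee_pos: [0.473, -0.0437, 0.0391]
tool_rot: [-0.0, 0.129, 0.992, -0.0]
contact_force: [1.4, -0.3, 0.7]
width: -0.003
gripper_force: 0.0
clock: 2.7
ee_pos: [0.4755, -0.0282, 0.0428]
tool_rot: [0.001, 0.129, 0.992, 0.0]
contact_force: [0.8, 0.6, 1.0]
width: -0.004
gripper_force: 0.0
```

View pics/s3.png

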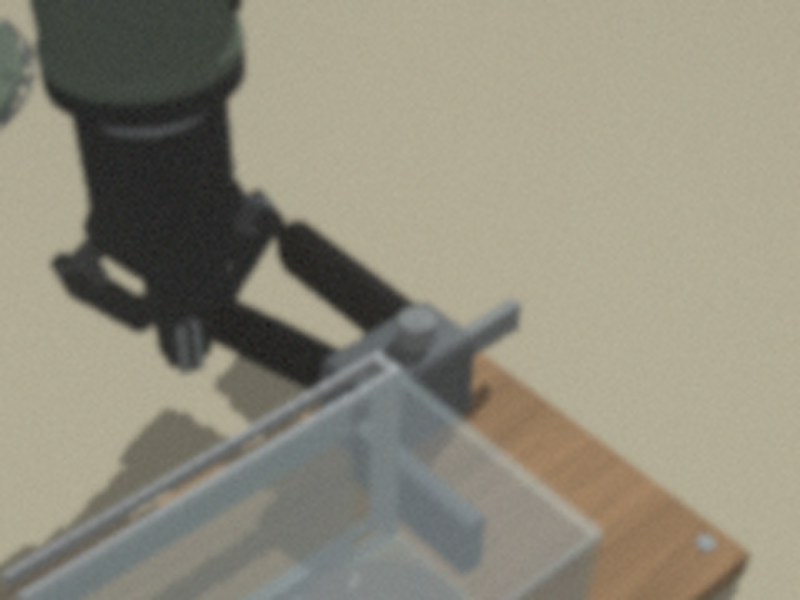

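The shut fingers stand just on the -y side of the paddle, at about (185,345), and the gripper body clears it. Pushing a little to find contact.

```bash
for i in 1; do python3 -m handwheel '[[[0.0005,0.002,0,0],[0.001,0.004,0,0],[0.0015,0.006,0,0],[0.002,0.008,0,0],[0.002,0.008,0,0]]]' | grep -E "ee|contact"; python3 -m handwheel '[[[0.0005,0.003,0,0],[0.001,0.006,0,0],[0.002,0.008,0,0],[0.002,0.01,0,0],[0.002,0.01,0,0]]]'| grep -E "ee|contact"; done
```

```text
ee_pos: [0.4747, -0.0203, 0.0412]
contact_force: [-0.3, -0.5, 0.1]
ee_pos: [0.4751, -0.0104, 0.0412]
contact_force: [-1.4, -2.9, -0.0]
```

```bash
g(){ grep -E "ee|contact|clock"; }
python3 -m handwheel '[[[0.001,0.006,0,0],[0.002,0.012,0,0],[0.004,0.018,0,0],[0.005,0.024,0,0],[0.005,0.024,0,0]]]'|g
python3 -m handwheel '[[[0.0005,0.002,0,0],[0.001,0.004,0,0],[0.0015,0.006,0,0],[0.002,0.008,0,0],[0.002,0.008,0,0]]]'|g
python3 -m handwheel '[[[0.0002,0.001,0,0],[0.0005,0.002,0,0],[0.001,0.003,0,0],[0.001,0.004,0,0],[0.001,0.004,0,0]]]'|g
```

```text
clock: 4.25
ee_pos: [0.476, 0.0145, 0.0411]
contact_force: [-4.2, -4.1, 0.8]
clock: 4.75
ee_pos: [0.4768, 0.0222, 0.0412]
contact_force: [-0.6, -5.1, -2.8]
clock: 5.25
ee_pos: [0.4772, 0.026, 0.0413]
contact_force: [0.7, -6.4, -2.0]
```

```bash
g(){ grep -E "ee|contact"; }
for i in 1 2 3; do [ 1 ] && python3 -m handwheel '[[[0,0.0005,0,0],[0,0.001,0,0],[0.0005,0.0015,0,0],[0.0005,0.002,0,0],[0.0005,0.002,0,0]]]'|g; done
```

```text
ee_pos: [0.4774, 0.0272, 0.0414]
contact_force: [1.5, -11.1, -3.1]
ee_pos: [0.4774, 0.0277, 0.0414]
contact_force: [2.8, -21.4, -2.4]
ee_pos: [0.4775, 0.0284, 0.0414]
contact_force: [2.7, -32.4, -2.0]
```

The hard stop is at TCP y ≈ 0.027, so strokes should end at about 0.0235. Next: retract, then a second stroke.

```bash
g(){ grep -E "ee|contact"; }
python3 -m handwheel '[[[-0.002,-0.01,0,0],[-0.005,-0.022,0,0],[-0.007,-0.034,0,0],[-0.009,-0.046,0,0],[-0.012,-0.057,0,0]]]'|g
python3 -m handwheel '[[[0.002,0.007,0,0],[0.004,0.016,0,0],[0.006,0.025,0,0],[0.007,0.034,0,0],[0.008,0.037,0,0]]]'|g
python3 -m handwheel '[[[0.001,0.005,0,0],[0.002,0.01,0,0],[0.0025,0.0125,0,0],[0.0025,0.0125,0,0],[0.0025,0.0125,0,0]]]'
```

```text
ee_pos: [0.474, -0.0264, 0.0414]
contact_force: [0.5, -0.3, 0.0]
ee_pos: [0.475, 0.0138, 0.041]
contact_force: [-2.6, -5.9, 0.3]
clock: 8.25
ee_pos: [0.4764, 0.0256, 0.0411]
tool_rot: [-0.0, 0.129, 0.992, -0.0]
contact_force: [0.3, -5.9, -2.8]
width: -0.001
gripper_force: 2.7
```

```bash
g(){ grep -E "ee|contact|clock"; }
python3 -m handwheel '[[[-0.002,-0.01,0,0],[-0.004,-0.021,0,0],[-0.006,-0.032,0,0],[-0.008,-0.042,0,0],[-0.0105,-0.052,0,0]]]'|g
python3 -m handwheel '[[[0.002,0.007,0,0],[0.004,0.016,0,0],[0.006,0.025,0,0],[0.007,0.034,0,0],[0.008,0.038,0,0]]]'|g
python3 -m handwheel '[[[0.001,0.004,0,0],[0.002,0.008,0,0],[0.0025,0.012,0,0],[0.0025,0.012,0,0],[0.0025,0.012,0,0]]]'|g
python3 - <<'E'
from h import *
import cv2
b=imaging.snapshot("scene")[170:360,50:300,::-1]
cv2.imwrite("pics/s4.png",cv2.resize(b,(790,600),interpolation=cv2.INTER_CUBIC))
E
```

```text
clock: 8.75
ee_pos: [0.4733, -0.0289, 0.0414]
contact_force: [-0.4, 0.0, -1.2]
clock: 9.25
ee_pos: [0.4741, 0.0117, 0.041]
contact_force: [-4.9, -8.0, 1.6]
clock: 9.75
ee_pos: [0.4752, 0.0235, 0.0411]
contact_force: [-2.9, -6.9, -0.5]
```

View pics/s4.png

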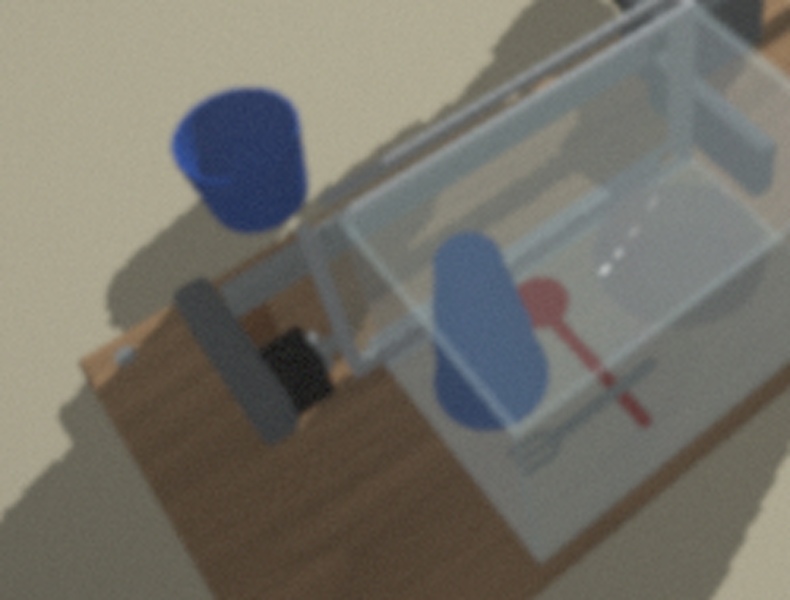

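The jaw's pad now bears on the bumper at (315,345), and the panel's frame still stands a little open at (330,300). The cup has not moved. From here I push in small steps, watching the force.

```bash
g(){ grep -E "ee|contact"; }
python3 -m handwheel '[[[-0.002,-0.01,0,0],[-0.004,-0.021,0,0],[-0.006,-0.032,0,0],[-0.008,-0.042,0,0],[-0.01,-0.05,0,0]]]'|g
python3 -m handwheel '[[[0.001,0.005,0,0],[0.002,0.01,0,0],[0.003,0.015,0,0],[0.004,0.019,0,0],[0.004,0.019,0,0]]]'|g
python3 -m handwheel '[[[0.0003,0.001,0,0],[0.0005,0.002,0,0],[0.0008,0.003,0,0],[0.001,0.004,0,0],[0.001,0.004,0,0]]]'|g
python3 -m handwheel '[[[0.0003,0.001,0,0],[0.0005,0.002,0,0],[0.0008,0.003,0,0],[0.001,0.004,0,0],[0.001,0.004,0,0]]]'|g
```

```text
ee_pos: [0.4728, -0.0289, 0.0414]
contact_force: [-0.5, 0.2, 0.1]
ee_pos: [0.4734, -0.0077, 0.0412]
contact_force: [-3.1, -4.6, 0.1]
ee_pos: [0.4734, -0.0043, 0.0412]
contact_force: [-4.3, -5.2, -0.7]
ee_pos: [0.473, -0.0005, 0.0411]
contact_force: [-5.2, -5.8, 0.8]
```

```bash
g(){ grep -E "ee|contact"; }
python3 -m handwheel '[[[0.0003,0.001,0,0],[0.0005,0.002,0,0],[0.0008,0.003,0,0],[0.001,0.004,0,0],[0.001,0.004,0,0]]]'|g
python3 -m handwheel '[[[0.0003,0.001,0,0],[0.0005,0.002,0,0],[0.0008,0.003,0,0],[0.001,0.004,0,0],[0.001,0.004,0,0]]]'|g
```

```text
ee_pos: [0.4729, 0.0035, 0.0411]
contact_force: [-6.0, -8.4, 1.3]
ee_pos: [0.4727, 0.0076, 0.041]
contact_force: [-7.9, -7.2, 2.8]
```

```bash
g(){ grep -E "ee|contact"; }
python3 -m handwheel '[[[0.0003,0.001,0,0],[0.0005,0.002,0,0],[0.0008,0.003,0,0],[0.001,0.004,0,0],[0.001,0.004,0,0]]]'|g
```

```text
ee_pos: [0.4727, 0.0118, 0.041]
contact_force: [-7.3, -7.7, 0.9]
```

```bash
g(){ grep -E "ee|contact"; }
python3 -m handwheel '[[[0.0003,0.001,0,0],[0.0005,0.002,0,0],[0.0008,0.003,0,0],[0.001,0.004,0,0],[0.001,0.004,0,0]]]'|g
```

```text
ee_pos: [0.4729, 0.0159, 0.041]
contact_force: [-6.6, -6.8, 1.2]
```

```bash
g(){ grep -E "ee|contact"; }
python3 -m handwheel '[[[0.0003,0.001,0,0],[0.0005,0.002,0,0],[0.0008,0.003,0,0],[0.001,0.004,0,0],[0.001,0.004,0,0]]]'|g
```

```text
ee_pos: [0.4733, 0.02, 0.0411]
contact_force: [-4.7, -7.8, 1.1]
```

```bash
g(){ grep -E "ee|contact|clock"; }
python3 -m handwheel '[[[0.0002,0.001,0,0],[0.0003,0.0015,0,0],[0.0005,0.002,0,0],[0.0005,0.0025,0,0],[0.0005,0.0025,0,0]]]'|g
```

```text
clock: 14.8
ee_pos: [0.4736, 0.0224, 0.0411]
contact_force: [-5.4, -8.8, 0.3]
```

```bash
g(){ grep -E "ee|contact|clock"; }
python3 -m handwheel '[[[0.0002,0.001,0,0],[0.0003,0.001,0,0],[0.0003,0.0015,0,0],[0.0003,0.0015,0,0],[0.0003,0.0015,0,0]]]'|g
```

```text
clock: 15.3
ee_pos: [0.4738, 0.0239, 0.0411]
contact_force: [-2.7, -6.9, -0.1]
```

```bash
g(){ grep -E "ee|contact"; }
python3 -m handwheel '[[[-0.002,-0.01,0,0],[-0.004,-0.021,0,0],[-0.007,-0.032,0,0],[-0.009,-0.042,0,0],[-0.0115,-0.052,0,0]]]'|g
python3 -m handwheel '[[[0.001,0.005,0,0],[0.002,0.01,0,0],[0.003,0.015,0,0],[0.004,0.018,0,0],[0.004,0.018,0,0]]]'|g
```

```text
ee_pos: [0.4724, -0.0294, 0.0414]
contact_force: [0.2, 0.6, -0.1]
ee_pos: [0.4726, -0.0097, 0.0412]
contact_force: [-2.7, -4.8, 1.4]
```

```bash
g(){ grep -E "ee|contact"; }
python3 -m handwheel '[[[0.0003,0.001,0,0],[0.0005,0.002,0,0],[0.0008,0.003,0,0],[0.001,0.004,0,0],[0.001,0.004,0,0]]]'|g
```

```text
ee_pos: [0.4726, -0.0062, 0.0412]
contact_force: [-3.9, -3.8, -0.5]
```

```bash
g(){ grep -E "ee|contact"; }
python3 -m handwheel '[[[0.0003,0.001,0,0],[0.0005,0.002,0,0],[0.0008,0.003,0,0],[0.0008,0.003,0,0],[0.0008,0.003,0,0]]]'|g
```

```text
ee_pos: [0.4725, -0.0033, 0.0412]
contact_force: [-3.5, -5.9, 0.8]
```

```bash
g(){ grep -E "ee|contact"; }
python3 -m handwheel '[[[0.0003,0.001,0,0],[0.0005,0.002,0,0],[0.0008,0.003,0,0],[0.0008,0.003,0,0],[0.0008,0.003,0,0]]]'|g
python3 - <<'E'
from h import *
import cv2
b=imaging.snapshot("scene")[170:360,50:300,::-1]
cv2.imwrite("pics/s5.png",cv2.resize(b,(790,600),interpolation=cv2.INTER_CUBIC))
E
```

```text
ee_pos: [0.4722, -0.0004, 0.0411]
contact_force: [-6.2, -6.3, 1.1]
```

View pics/s5.png

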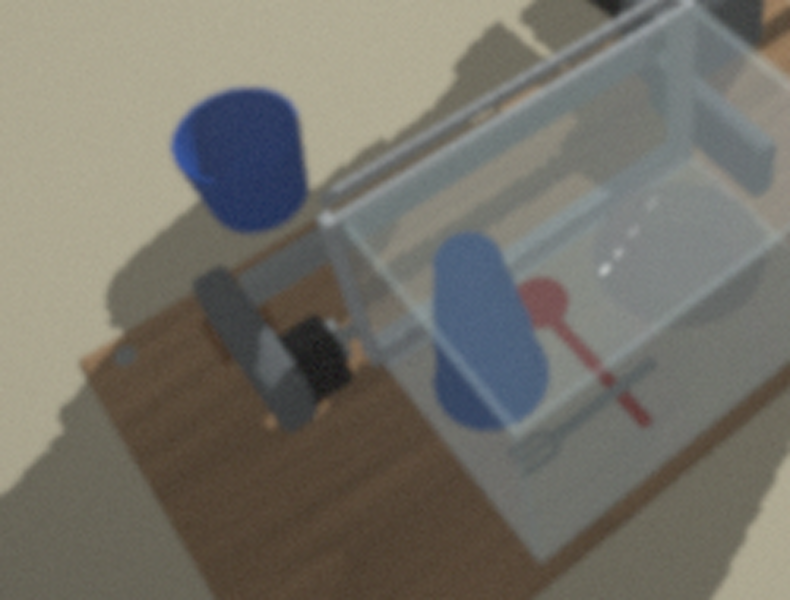

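The panel frame at (330,220) is nearly on the box edge at (350,210) but still a few mm open. I'll keep pushing in small steps.

```bash
g(){ grep -E "ee|contact"; }
python3 -m handwheel '[[[0.0003,0.001,0,0],[0.0005,0.002,0,0],[0.0008,0.003,0,0],[0.0008,0.003,0,0],[0.0008,0.003,0,0]]]'|g
```

```text
ee_pos: [0.472, 0.0026, 0.0411]
contact_force: [-6.7, -8.3, 1.8]
```

```bash
g(){ grep -E "ee|contact"; }
python3 -m handwheel '[[[0.0003,0.001,0,0],[0.0005,0.002,0,0],[0.0008,0.003,0,0],[0.0008,0.003,0,0],[0.0008,0.003,0,0]]]'|g
```

```text
ee_pos: [0.4719, 0.0055, 0.0411]
contact_force: [-7.2, -9.1, 1.5]
```

```bash
g(){ grep -E "ee|contact"; }
python3 -m handwheel '[[[0.0003,0.001,0,0],[0.0005,0.002,0,0],[0.0008,0.003,0,0],[0.0008,0.003,0,0],[0.0008,0.003,0,0]]]'|g
```

```text
ee_pos: [0.4717, 0.0084, 0.041]
contact_force: [-6.0, -10.1, 2.0]
```

```bash
g(){ grep -E "ee|contact"; }
python3 -m handwheel '[[[0.0003,0.001,0,0],[0.0005,0.002,0,0],[0.0008,0.003,0,0],[0.0008,0.003,0,0],[0.0008,0.003,0,0]]]'|g
```

```text
ee_pos: [0.4717, 0.0113, 0.0411]
contact_force: [-6.9, -11.7, 1.3]
```

```bash
g(){ grep -E "ee|contact"; }
python3 -m handwheel '[[[0.0003,0.001,0,0],[0.0005,0.002,0,0],[0.0005,0.002,0,0],[0.0005,0.002,0,0],[0.0005,0.002,0,0]]]'|g
```

```text
ee_pos: [0.4718, 0.0132, 0.0411]
contact_force: [-6.5, -11.9, 2.7]
```

```bash
g(){ grep -E "ee|contact"; }
python3 -m handwheel '[[[0.0003,0.001,0,0],[0.0005,0.002,0,0],[0.0005,0.002,0,0],[0.0005,0.002,0,0],[0.0005,0.002,0,0]]]'|g
```

```text
ee_pos: [0.4719, 0.0152, 0.041]
contact_force: [-6.4, -12.9, 1.2]
```

```bash
g(){ grep -E "ee|contact"; }
python3 -m handwheel '[[[0.0003,0.001,0,0],[0.0005,0.002,0,0],[0.0005,0.002,0,0],[0.0005,0.002,0,0],[0.0005,0.002,0,0]]]'|g
```

```text
ee_pos: [0.472, 0.0171, 0.0411]
contact_force: [-6.5, -13.4, 1.6]
```

```bash
g(){ grep -E "ee|contact"; }
python3 -m handwheel '[[[0.0003,0.001,0,0],[0.0005,0.002,0,0],[0.0005,0.002,0,0],[0.0005,0.002,0,0],[0.0005,0.002,0,0]]]'|g
```

```text
ee_pos: [0.4722, 0.019, 0.0411]
contact_force: [-4.9, -14.8, 1.1]
```

```bash
g(){ grep -E "ee|contact|clock"; }
python3 -m handwheel '[[[0.0003,0.001,0,0],[0.0005,0.002,0,0],[0.0005,0.002,0,0],[0.0005,0.002,0,0],[0.0005,0.002,0,0]]]'|g
```

```text
clock: 22.35
ee_pos: [0.4724, 0.0209, 0.0411]
contact_force: [-4.6, -16.0, 1.0]
```

```bash
g(){ grep -E "ee|contact|clock"; }
python3 -m handwheel '[[[0.0002,0.001,0,0],[0.0003,0.0015,0,0],[0.0005,0.002,0,0],[0.0005,0.002,0,0],[0.0005,0.002,0,0]]]'|g
```

```text
clock: 22.85
ee_pos: [0.4726, 0.0228, 0.0412]
contact_force: [-3.9, -17.2, 0.1]
```

Now at 17 N with the trigger about 0.46 rad, just past a notch. Letting go.

```bash
g(){ grep -E "ee|contact|clock"; }
python3 -m handwheel '[[[-0.002,-0.01,0,0],[-0.005,-0.022,0,0],[-0.007,-0.033,0,0],[-0.009,-0.044,0,0],[-0.012,-0.056,0,0]]]'|g
python3 -m handwheel '[[[0,-0.004,0,0],[0,-0.006,0,0],[0,-0.006,0,0],[0,-0.006,0,0],[0,-0.006,0,0]]]'|g
python3 - <<'E'
from h import *
import cv2
b=imaging.snapshot("scene")[150:340,70:320,::-1]
cv2.imwrite("pics/s6.png",cv2.resize(b,(790,600),interpolation=cv2.INTER_CUBIC))
print(robot.state()["ee_pos"])
E
```

```text
clock: 23.35
ee_pos: [0.4705, -0.0328, 0.0413]
contact_force: [1.1, -0.4, 0.5]
clock: 23.85
ee_pos: [0.469, -0.0377, 0.0413]
contact_force: [0.6, -0.6, -0.4]
[ 0.4689887  -0.03777847  0.04127308]
```

View pics/s6.png

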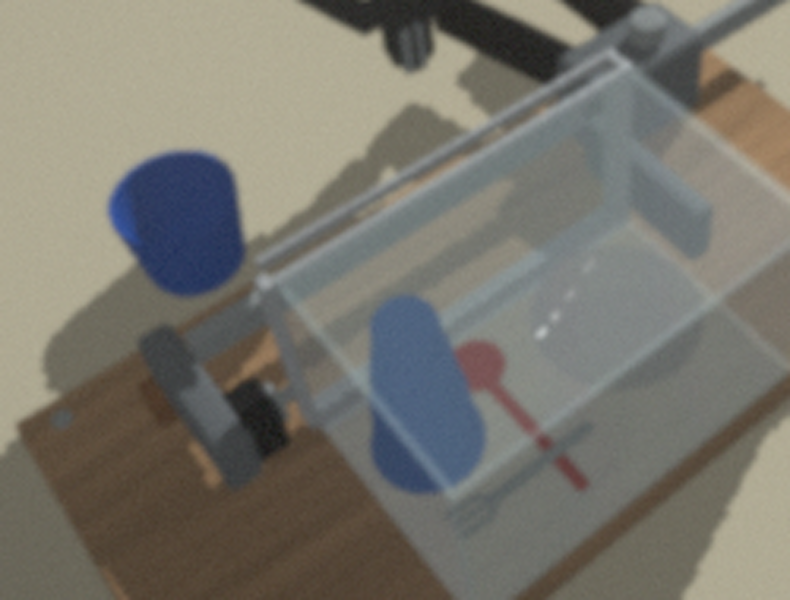

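The panel strip is flush with the box edge at (265,285) and the jaw is holding. The trigger has sprung back and the cup is in place. Moving above the button.

```bash
g(){ grep -E "ee|contact|clock"; }
python3 -m handwheel '[[[0,0,-0.03,0],[0,0,-0.065,0],[0,0,-0.1,0],[0,0,-0.11,0],[-0.01,0.02,-0.11,0]]]'|g
python3 -m handwheel '[[[-0.018,0.025,0,0],[-0.037,0.05,0,0],[-0.056,0.075,0,0],[-0.073,0.098,0,0],[-0.0735,0.098,0.015,0]]]'|g
python3 - <<'E'
from h import *
import cv2
b=imaging.snapshot("scene")[80:230,190:390,::-1]
cv2.imwrite("pics/s7.png",cv2.resize(b,(800,600),interpolation=cv2.INTER_CUBIC))
print(robot.state()["ee_pos"])
E
```

```text
clock: 24.4
ee_pos: [0.4836, -0.0226, 0.153]
contact_force: [0.4, 0.3, -1.1]
clock: 24.9
ee_pos: [0.5826, 0.0578, 0.1365]
contact_force: [-0.4, 0.7, 0.1]
[0.57972456 0.05596239 0.13326609]
```

View pics/s7.png

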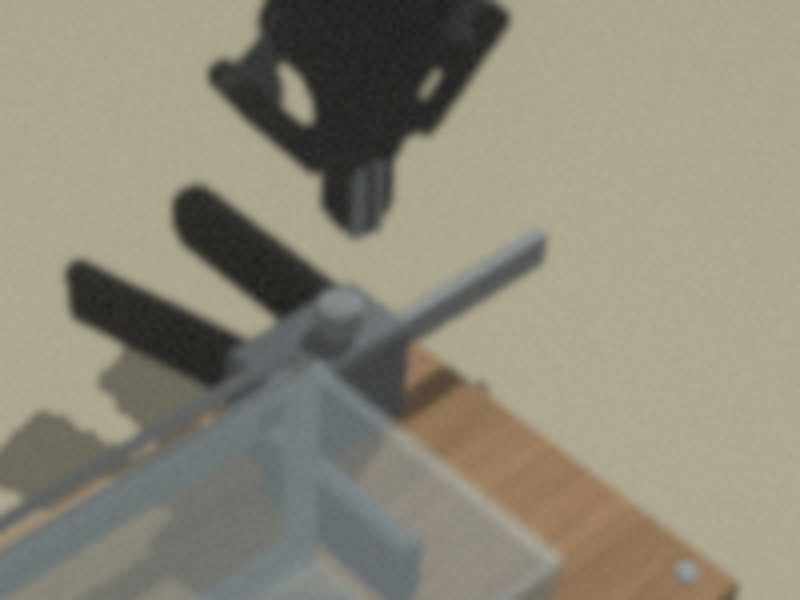

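The tip is straight above the button (tip at (357,230), button at (340,300)). Pressing down.

```bash
g(){ grep -E "ee|contact|clock"; }
python3 -m handwheel '[[[0,0,0.012,0],[0,0,0.024,0],[0,0,0.034,0],[0,0,0.037,0],[0,0,0.037,0]]]'|g
python3 -m handwheel '[[[0,0,0.003,0],[0,0,0.006,0],[0,0,0.009,0],[0,0,0.011,0],[0,0,0.011,0]]]'|g
```

```text
clock: 25.45
ee_pos: [0.5796, 0.0543, 0.0989]
contact_force: [-0.0, 0.3, 0.2]
clock: 25.95
ee_pos: [0.5801, 0.0546, 0.0884]
contact_force: [-1.2, 0.2, 5.0]
```

```bash
g(){ grep -E "ee|contact|clock"; }
python3 -m handwheel '[[[0,0,0.002,0],[0,0,0.004,0],[0,0,0.004,0],[0,0,0.004,0],[0,0,0.004,0]]]'|g
python3 -m handwheel '[[[0,0,0.0005,0],[0,0,0.001,0],[0,0,0.001,0],[0,0,0.001,0],[0,0,0.001,0]]]'|g
```

```text
clock: 26.45
ee_pos: [0.5803, 0.0546, 0.0856]
contact_force: [-7.8, -1.2, 27.8]
clock: 26.95
ee_pos: [0.5803, 0.0546, 0.0853]
contact_force: [-11.7, 0.0, 40.1]
```

Bottomed. Easing off slightly and holding while the jaw runs back.

```bash
g(){ grep -E "ee|contact|clock"; }
python3 -m handwheel '[[[0,0,-0.001,0],[0,0,-0.0015,0],[0,0,-0.0015,0],[0,0,-0.0015,0],[0,0,-0.0015,0]]]'|g
for i in 1 2 3; do python3 -m handwheel '[[[0,0,0,0],[0,0,0,0],[0,0,0,0],[0,0,0,0],[0,0,0,0]]]'|g; done
python3 - <<'E'
from h import *
import cv2
b=imaging.snapshot("scene")[150:340,70:320,::-1]
cv2.imwrite("pics/s8.png",cv2.resize(b,(790,600),interpolation=cv2.INTER_CUBIC))
E
```

```text
clock: 27.45
ee_pos: [0.5802, 0.0546, 0.0858]
contact_force: [-6.2, -0.4, 20.0]
clock: 27.95
ee_pos: [0.5802, 0.0546, 0.0858]
contact_force: [-5.4, 0.4, 20.1]
clock: 28.45
ee_pos: [0.5802, 0.0545, 0.0858]
contact_force: [-5.1, -0.5, 20.2]
clock: 28.95
ee_pos: [0.5802, 0.0546, 0.0858]
contact_force: [-5.1, -0.2, 19.2]
```

View pics/s8.png

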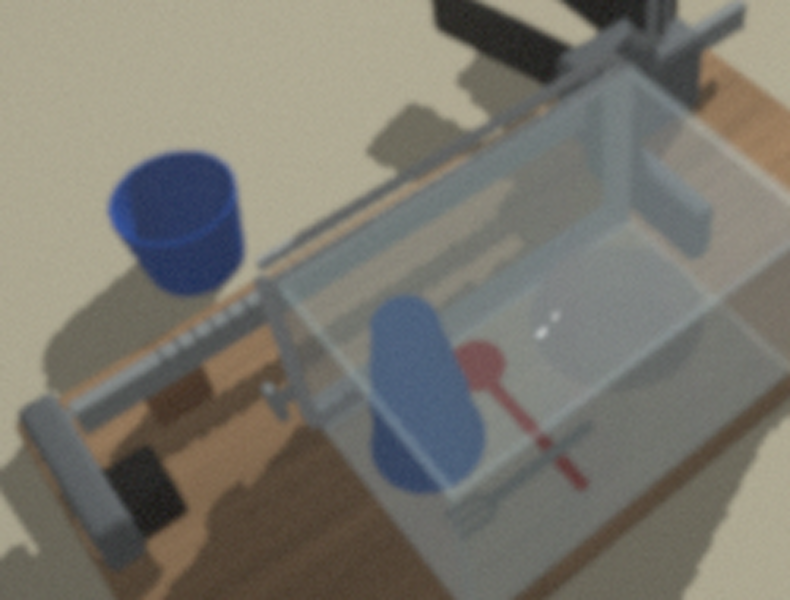

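The jaw is fully back (its arm at (80,480)), the panel is still shut with its strip flush at (265,285), and the cups are undisturbed. Lifting off and handing in.

```bash
python3 -m handwheel '[[[0,0,-0.015,0],[0,0,-0.035,0],[0,0,-0.06,0],[0,0,-0.08,0],[0,0,-0.08,0]]]'
python3 -m handwheel '[[[0,0,0,0],[0,0,0,0],[0,0,0,0],[0,0,0,0],[0,0,0,0]]]'
python3 -c "
from station import ticket
print(ticket.job_done())"
```

```text
clock: 29.5
ee_pos: [0.5811, 0.0546, 0.1676]
tool_rot: [0.002, 0.129, 0.992, 0.001]
contact_force: [-0.1, -0.2, -0.5]
width: -0.002
gripper_force: 0.0
clock: 30.0
ee_pos: [0.5798, 0.0545, 0.1644]
tool_rot: [-0.0, 0.129, 0.992, -0.0]
contact_force: [-0.1, -0.3, 0.1]
width: 0.001
gripper_force: 0.0
the job is handed in; nothing more can be done
None
```

The job is handed in at 30 s: the panel was clamped home at about a 17 N trigger push and, as the last picture showed, stayed shut with the jaw fully back and the cups and plate undisturbed; the judge returned no verdict, and the button push briefly reached 40 N on the fingertips.

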